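# Latch the valve oven and hold the contact probe on its ring mark

### The arm

A 6-joint arm with a two-finger parallel gripper is mounted at the origin on the work surface. World frame = base frame: x ahead of the robot, y to its left, z up, the work surface at z = 0. Lengths are in m, angles in degrees, forces in N, time in s.
With the tool pointing down it reaches from about 0.4 to 0.825 m from the base axis. Payload 7 kg.
Tool frame: the origin (TCP) lies midway between the tips of the shut fingers; the grasp point (between the pads) lies 19 mm behind it (hold_point_z is the distance from the TCP to the grasp point, in m); z points along the fingers, y is the line along which they close (so a half turn about z gives the same grasp; the last joint's range is limited). The gripper opens to 88 mm and grips with 3 to 60 N. Pads are 19 mm wide; open, the fingers measure 130 mm over their backs; the gripper's body (78 mm by 193 mm) begins 47 mm behind the grasp point.
Start: joints at [88.413, 20.546, 0.682, 0, -70.136, -16.507], TCP at [0.21, 0.642, 0.227] pointing down, gripper open.
Joint ranges: [-176.03, 176.03], [-82.01, 121.73], [-58.28, 71.71], [-173.87, 95.51], [-174.79, -0.11], [-173.66, 173.66]. Speed limits (degrees/s): [136.94, 136.94, 172.46, 180, 180, 180].

### API

Orientations are given as [roll, pitch, yaw] about the fixed x, y, z axes, in that order (R = Rz(yaw) Ry(pitch) Rx(roll)).
In Python, from plant import get_state, capture, close_job, hold_point_z gives the robot as it stands.
- The arm moves only by the shell command python3 -m inch 'ROWS' [FORCE]. ROWS is text: rows parted by semicolons, each of 5 numbers parted by spaces: the shift along the tool's x, y, z normalised to -1 to 1, where 1 is 0.15 m, then the turn about the tool's z normalised to -1 to 1, where 1 is 360 degrees, then the opening, from 0 (shut) to 1 (fully open). In form: tx ty tz spin grip; .... A call has exactly 8 rows; each row shifts and turns the commanded pose from where the row before left it, along the tool's axes as they then stand; what a row does not reach is not made up. A row lasts 1/8 s, in which the tool goes at most 62.5 mm and 10.7 degrees, less where a joint would pass 70% of its speed; a pose out of reach is approached as far as the arm can. A call with a number of a shift or a turn outside -1 to 1 is refused whole. A call with a gripper value outside its range is refused whole. The fingers move at their own pace and stop on an object; FORCE is the grip in N (left out, the last holds). Time passes only in rows, so rows that do not move let the fingers close, or fill a call up. It gives the time, the measured TCP pose, the force, the opening and the grip force at its end, in the units of the state.
- get_state(): the state, without advancing time (a new reading comes with each control period).
- capture(name): name is "scene" or "side" or "wrist"; returns a dict with "color" (384x512x3 uint8, blue, green, red), "mtx" (3x3 intrinsics, pixels), "dist_coeffs" ([k1, k2, p1, p2, k3] as OpenCV has them; the pictures are not rectified), "R" (3x3) and "t" (3): a world point X has camera coordinates R X + t. Camera axes: x right, y down, z forward; pixel columns grow to the right and rows downward; lengths in m; the calibration is good to about 2 mm. A picture is of the moment at which its call begins. There is no depth.
- close_job(): hands the job in; it is judged then, once.
The state is a dict: "time_s": time; "joints": joint angles; "qd": joint speeds; "joint_torque": joint torques, N m; "tcp_pos": TCP position; "eef_rot": TCP orientation; "contact_force": force on the tool from outside, world axes, zero at the start; "moment": the same for the moment, N m; "gripper_width": finger opening in m; "gripper_force": force on a finger pad.
Only numpy, scipy, OpenCV 4.12 (cv2) and the standard library are available. Lean on these libraries where they do the work, as an engineer would, in place of code of your own. Each camera call takes 0.05 s, during which the arm holds its last target. There are 200 camera calls.

### The job

Swing the flat latch arm on top of the small white valve oven fully home into its catch. Then take the contact probe from its stand and hold its spring tip on the dot in the round ring mark (not the square one) of the sloping cover, with the probe standing square to the slope and pressed lightly, so that the tip is pushed about half way in, against its spring and not to the stop. Finish while still holding the probe there, and leave the vial rack, bottle, carton and wrench where they are.

Things in the scene. Friction and masses are not known exactly. Their poses are not given: they have to be found in the camera images.
- oven: White valve oven, fixed: 210 mm deep (x), 220 wide (y), yaw up to 0.3. Front wall 55 mm high at x = -100 mm; from its top edge the shut cover slopes up at 18 degrees to x = +20, then a flat top, 94 mm above the bench, runs to x = +110. Origin: centre of the underside, z up, front (-x) towards the robot.
- latch (a joint): Steel latch arm on the oven's flat top, turning about a vertical pivot; rad, 0 = fully home in the catch (C-shaped bracket open to the back), positive = open, swung to the oven's back; stops at 0 and 1.3; starts at 0.5 to 0.95. Closes clockwise seen from above. Stays where it is left (dry friction, about 0.7 N at the knob).
- latch_knob (a point): Centre of the top of the latch's upright round steel knob, 14 mm across, standing 25 mm proud of the arm at its free end, 95 mm from the pivot; top 129 mm above the bench. Can be pinched from above or pushed sideways.
- latch_pivot (a point): Point on the latch's vertical pivot axis at the level of the oven's flat top (95 mm above the bench).
- ring_mark: The target: dark round ring mark, 36 mm outside diameter, 6 mm dot at its centre, flush on the sloping cover. Origin: the dot, on the surface. z: outward normal of the cover (18 degrees from vertical, leaning to the oven's front); x: up the slope. It lies on the cover's left or right half, the square mark on the other.
- square_mark: The other mark, a 34 mm dark square outline with a 6 mm dot, same axes; not to be used.
- stand: Aluminium block 80 x 80 mm, 90 mm high, fixed to the bench, with a 21 mm round hole, 85 mm deep, in the middle of its top; the probe stands in it. Origin: centre of the underside, z up. It is at the robot's left or right.
- probe: Contact probe, loose, 0.11 to 0.17 kg, upright in the stand. Origin: centre of the underside of its round collar (34 mm across, 6 thick), on the stand's top; z up along the handle. Black square handle 24 x 24 mm from z = 6 to 76 mm, flats square to x and y; 4 mm button on top; 12 mm barrel down to z = -55 mm, then the tip. Any yaw. Good grip: two flats at z = 50 mm.
- tip (a joint): How far the probe's spring tip is pushed in, in m: 0 = fully out, 0.012 = at the stop. Spring 350 N/m with 0.7 N preload, so about 2.8 N at half way (0.006).
- probe_point (a point): The end of the spring tip (a ball 8 mm across), on the probe's axis, 75 mm below the probe's origin when the tip is fully out.
- rack: Bystander: grey vial rack 85 x 85 mm, 58 mm high with its nine vials; loose, on the other side of the oven from the stand. Origin: centre of the underside.
- bottle: Bystander: amber bottle, 64 mm across, 130 mm high, loose. Origin: centre of the underside.
- carton: Bystander: cardboard carton 100 x 70 x 50 mm high, loose. Origin: centre of the underside.
- wrench: Bystander: steel wrench lying on the bench beyond the oven, loose. Origin: centre of the underside.
There are look-alikes about, which are no part of the job. Leave any black or green look-alike of the stand alone. Of the things shaped like the probe, the black one is meant.

How it is judged:
By the outcome, as a careful person would: the job done as asked, in the order asked, and still so for the second after the job is handed in, while the arm keeps its last pose, push and grip.
It also fails if it takes over 51 s, if anything falls off the work surface, if the arm or the gripper's body presses on something with over 40 N, if the wrist force passes 120 N, or if a joint passes its speed limit or range.

## Working session

There is one attempt and no reset: what is moved stays moved. The work goes in short steps, Python scripts to look and compute and a shell command to move; the robot and the scene stay as the last step left them, time stands still between calls to the robot, and variables do not carry over. Pictures are saved under pics/ and viewed, at most 12 in all, crops included, and the job is handed in when it is done.

```bash
ls; mkdir -p pics; python3 - <<'E'
from plant import get_state,capture,hold_point_z
import cv2,pickle
s=get_state();print({k:s[k] for k in ('time_s','tcp_pos','eef_rot','gripper_width','contact_force')},hold_point_z if not callable(hold_point_z) else hold_point_z())
for n in ("scene","side"):
    c=capture(n);pickle.dump(c,open(n+'.pkl','wb'));cv2.imwrite(f'pics/{n}0.png',cv2.resize(c['color'],(800,600)))
    print(n,c['mtx'],c['dist_coeffs'],-c['R'].T@c['t'])
E
```

```text
pics
{'time_s': 0.0, 'tcp_pos': array([0.20947128, 0.64114756, 0.22560584]), 'eef_rot': array([ 1.79903024e+02, -7.68291433e-03, -1.80977819e+01]), 'gripper_width': 0.08742485050640741, 'contact_force': array([ 0.50322364, -0.98471522,  0.15053067])} 0.0188
scene [[440.73243803   0.         255.3527217 ]
 [  0.         440.73243803 193.33772138]
 [  0.           0.           1.        ]] [-0.12398875  0.          0.          0.          0.        ] [ 1.00692442 -0.27807932  1.02752929]
side [[374.16118283   0.         245.40939846]
 [  0.         374.16118283 195.53997661]
 [  0.           0.           1.        ]] [0.00965346 0.         0.         0.         0.        ] [0.42714227 0.67788881 0.69910935]
```

View pics/scene0.png

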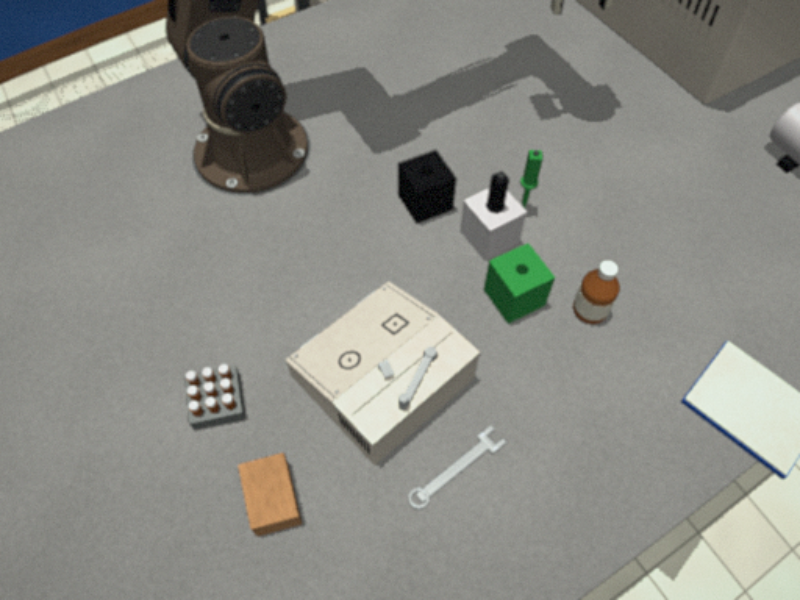

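View pics/side0.png

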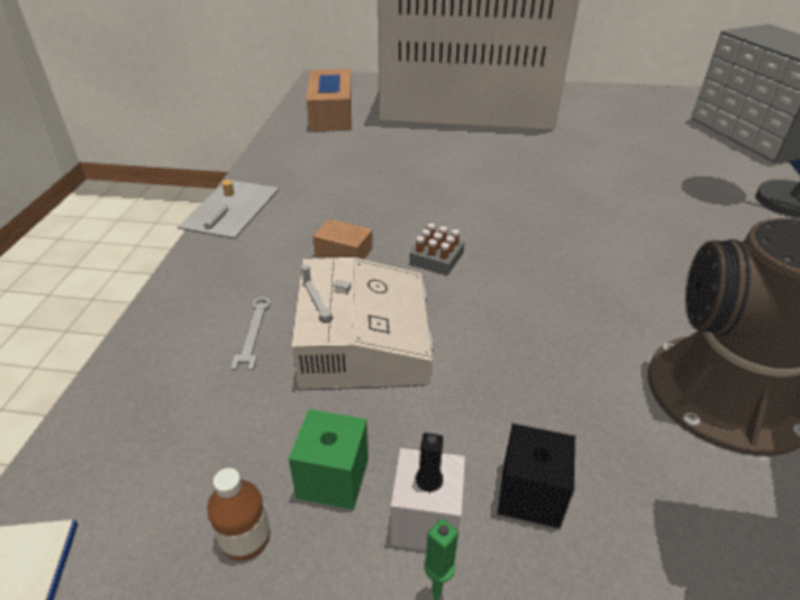

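The scene view shows the oven with the ring mark at about (349,359), the square mark at (395,323), the latch knob end at (405,402), the pivot at (431,353) and the catch at (386,369). The black probe in the aluminium stand is at (497,190). The side view shows the ring at (377,286), the square at (378,323), the knob at (305,270), the pivot at (326,317) and the probe top at (431,437).

```bash
cat > h.py <<'E'
import numpy as np,cv2,pickle
def ray(c,uv):
    p=cv2.undistortPoints(np.array([[uv]],float),c['mtx'],c['dist_coeffs'])[0,0]
    d=c['R'].T@np.r_[p,1]; return -c['R'].T@c['t'],d/np.linalg.norm(d)
def onz(c,uv,z):
    o,d=ray(c,uv); return o+d*(z-o[2])/d[2]
def tri(*cu):
    A=np.zeros((3,3));b=np.zeros(3);P=[]
    for c,u in cu:
        o,d=ray(c,u);M=np.eye(3)-np.outer(d,d);A+=M;b+=M@o;P.append((o,M))
    x=np.linalg.solve(A,b);return x,max(np.linalg.norm(M@(x-o)) for o,M in P)
def proj(c,X):
    return cv2.projectPoints(np.array([X],float),cv2.Rodrigues(c['R'])[0],c['t'],c['mtx'],c['dist_coeffs'])[0].ravel()
def dark(c,uv,r):  # darkness-weighted centroid
    u,v=np.round(uv).astype(int);w=c['color'][v-r:v+r+1,u-r:u+r+1].mean(2);w=np.clip(np.median(w)-25-w,0,None)
    y,x=np.mgrid[v-r:v+r+1,u-r:u+r+1];return np.array([(w*x).sum(),(w*y).sum()])/w.sum()
E
python3 - <<'E'
from h import *
np.set_printoptions(precision=4,suppress=True)
a=pickle.load(open('scene.pkl','rb'));b=pickle.load(open('side.pkl','rb'));k=.64
def S(x,y):return np.array([x*k,y*k])
for n,p,q,r in (('ring',(349,359),(377,286),9),('sq',(395,323),(378,323),9)):
    u=dark(a,S(*p),r);v=dark(b,S(*q),r);u=dark(a,u,r);v=dark(b,v,r);print(n,u/k,v/k,*tri((a,u),(b,v)))
for n,p,q in (('knob',(405,402),(305,270)),('pivot',(431,353),(326,317)),('catch',(386,369),(342,286)),('probetop',(499,175),(431,437)),('collar',(497,208),(430,482)),('greentop',(535,153),(443,528))):
    print(n,*tri((a,S(*p)),(b,S(*q))))
print('onz pivot',onz(a,S(431,353),.1),onz(b,S(326,317),.1),'knob',onz(a,S(405,400),.129),onz(b,S(305,268),.129))
print('stand corners',[onz(a,S(*p),.09)[:2] for p in ((463,207),(500,231),(526,213))],[onz(b,S(*p),.09)[:2] for p in((400,450),(465,455),(465,492),(394,487))])
print('oven corners',[onz(a,S(*p),.055)[:2] for p in ((388,283),(288,360))],[onz(a,S(*p),.094)[:2] for p in ((480,354),(376,447))])
for i,(c,p,s) in enumerate(((a,(385,365),80),(b,(345,305),80))):
    x,y=int(p[0]*k),int(p[1]*k);im=c['color'][y-50:y+50,x-65:x+65];cv2.imwrite(f'pics/crop{i}.png',cv2.resize(im,None,fx=6,fy=6,interpolation=cv2.INTER_CUBIC))
I=np.hstack([cv2.imread('pics/crop%d.png'%i)[:, :] for i in (0,1)]);cv2.imwrite('pics/crop01.png',cv2.resize(I,(800,308)))
E
```

```text
ring [349.1546 359.2442] [376.6148 285.8393] [ 0.5629 -0.0847  0.0811] 0.0009718413382779318
sq [394.6368 323.2676] [378.0351 323.6498] [0.5455 0.0084 0.0806] 0.0008195186558817865
knob [ 0.6798 -0.0602  0.1194] 0.0014951670313115364
pivot [0.6257 0.0226 0.0964] 0.00020462788983542884
catch [ 0.6151 -0.0506  0.1015] 0.00029030685507833653
probetop [0.4404 0.2791 0.1697] 0.0012683620123148096
collar [0.4412 0.2832 0.0851] 0.0025980590489826875
greentop [0.4198 0.3749 0.1527] 0.0002793179037054695
onz pivot [0.6274 0.0215 0.1   ] [0.6244 0.0264 0.1   ] knob [ 0.6821 -0.0602  0.129 ] [ 0.6759 -0.0542  0.129 ]
stand corners [array([0.4134, 0.2313]), array([0.4904, 0.255 ]), array([0.4826, 0.3179])] [array([0.4799, 0.2453]), array([0.3998, 0.2408]), array([0.3973, 0.292 ]), array([0.48  , 0.2977])]
oven corners [array([0.4598, 0.0478]), array([ 0.4997, -0.1627])] [array([0.6662, 0.0859]), array([ 0.7088, -0.1253])]
```

View pics/crop01.png

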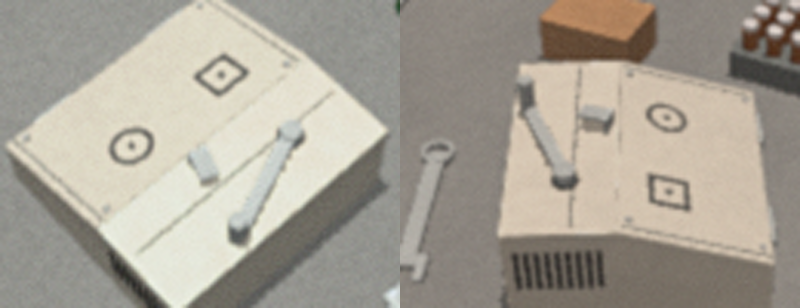

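The crops show the knob at the rear end of the arm, the pivot near the oven's left, and the catch bracket open to the back. The ring is on the robot's right half, centred on the dark ring. The oven's yaw is about 10.6°. I'll spin the tool to match it and travel behind the knob with the fingers shut.

```bash
python3 -m inch '0 0 0 -0.0266 0;0 0 0 -0.0266 0;0 0 0 -0.0265 0;0.175 0.36 0 0 0;0.175 0.36 0 0 0;0.175 0.36 0 0 0;0.175 0.36 0 0 0;0.175 0.36 0 0 0'; python3 -m inch '0.175 0.36 0 0 0;0.175 0.36 0 0 0;0.175 0.36 0 0 0;0.175 0.36 0 0 0;0.175 0.36 0 0 0;0.175 0.36 0 0 0;0.175 0.36 0 0 0;0 0 0 0 0'; python3 - <<'E'
from h import *
from plant import *
c=capture("wrist");pickle.dump(c,open('w1.pkl','wb'));cv2.imwrite('pics/w1.png',c['color']);print(-c['R'].T@c['t'],c['R'])
E
```

```text
time_s: 1.1
tcp_pos: [0.389, 0.3985, 0.2264]
eef_rot: [180.0, 0.0, 10.6]
contact_force: [0.5, 0.3, 1.0]
gripper_width: 0.0135
gripper_force: 0.0
time_s: 2.1
tcp_pos: [0.6397, 0.0589, 0.2251]
eef_rot: [180.0, 0.1, 10.3]
contact_force: [-0.8, -0.9, -0.7]
gripper_width: 0.0008
gripper_force: 0.0
[0.71652239 0.07184783 0.38149464] [[ 1.79385334e-01 -9.83778878e-01 -1.45715288e-04]
 [-9.42038055e-01 -1.71816865e-01  2.88172289e-01]
 [-2.83522847e-01 -5.15566130e-02 -9.57578566e-01]]
```

View pics/w1.png

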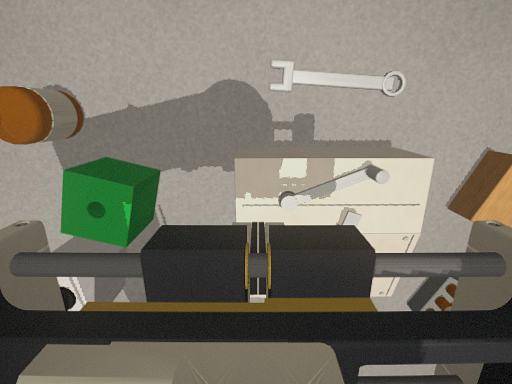

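The wrist view shows the knob top at (383,175), the pivot at (290,200) and the catch at (351,217).

```bash
python3 - <<'E'
from h import *
c=pickle.load(open('w1.pkl','rb'))
K=onz(c,(384,177),.129);P=onz(c,(290,200),.105);C=onz(c,(351,217),.108);print(K,P,C,np.linalg.norm((K-P)[:2]))
from plant import get_state
s=get_state();t=s['tcp_pos'];y=np.radians(s['eef_rot'][2]);X=np.array([np.cos(y),np.sin(y)]);Y=np.array([np.sin(y),-np.cos(y)])
K=(K[:2]+np.array([.679,-.057]))/2
g=K+.035*np.array([.976,.216]);d=g-t[:2];print(t,g,'tx,ty norm',d@X/.15,d@Y/.15,'tz',(t[2]-.114)/.15)
E
```

```text
[ 0.67747397 -0.0602757   0.129     ] [0.63052735 0.02030063 0.105     ] [ 0.62419323 -0.04950389  0.108     ] 0.09325519404843557
[0.63876275 0.06056019 0.2253081 ] [ 0.71239698 -0.05107785] tx,ty norm 0.34859410260278856 0.8205933316156033 tz 0.742054009829453
```

```bash
python3 -m inch '0.12 0.27 0 0 0;0.12 0.27 0 0 0;0.11 0.28 0 0 0;0 0 0.25 0 0;0 0 0.25 0 0;0 0 0.24 0 0;0 0 0 0 0;0 0 0 0 0'; python3 -m inch '-0.08 0 0 0 0;-0.08 0.004 0 0 0;-0.08 0.004 0 0 0;-0.07 0.004 0 0 0;-0.06 0 0 0 0;-0.05 0 0 0 0;0 0 0 0 0;0 0 0 0 0'
```

```text
time_s: 3.15
tcp_pos: [0.7135, -0.0478, 0.1173]
eef_rot: [180.0, -0.1, 10.7]
contact_force: [1.0, -0.5, 0.9]
gripper_width: 0.0004
gripper_force: 0.0
time_s: 4.15
tcp_pos: [0.6511, -0.0619, 0.1154]
eef_rot: [-180.0, 0.0, 10.6]
contact_force: [0.0, -0.4, -0.1]
gripper_width: 0.0004
gripper_force: 0.0
```

```bash
python3 -m inch '-0.03 0 0 0 0;-0.03 0 0 0 0;-0.02 0 0 0 0;-0.015 0 0 0 0;-0.015 0 0 0 0;0 0 0 0 0;0 0 0 0 0;0 0 0 0 0'; python3 - <<'E'
from h import *
from plant import *
for n in ("scene","side","wrist"):
    c=capture(n);pickle.dump(c,open(n+'2.pkl','wb'))
    if n!="wrist":
        p=proj(c,(.625,-.03,.1)).astype(int);cv2.imwrite(f'pics/t_{n}.png',cv2.resize(c['color'][p[1]-45:p[1]+45,p[0]-60:p[0]+60],(400,300),interpolation=cv2.INTER_CUBIC))
cv2.imwrite('pics/l2.png',np.hstack([cv2.imread('pics/t_scene.png'),cv2.imread('pics/t_side.png')]))
E
```

```text
time_s: 5.15
tcp_pos: [0.6348, -0.0652, 0.1155]
eef_rot: [180.0, 0.0, 10.6]
contact_force: [-1.0, 0.6, -0.4]
gripper_width: 0.0002
gripper_force: 0.0
```

View pics/l2.png

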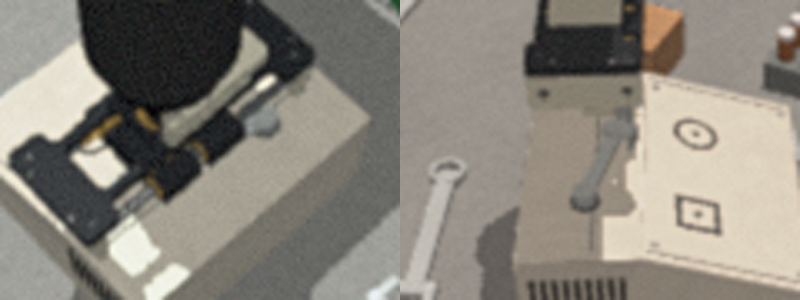

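The side crop shows the arm swung into the catch region, with its end at about (620,125). I'll push on until the force shows the stop.

```bash
python3 -m inch '-0.015 0 0 0 0;0 0 0 0 0;-0.015 0 0 0 0;0 0 0 0 0;-0.01 0 0 0 0;0 0 0 0 0;0 0 0 0 0;0 0 0 0 0'
```

```text
time_s: 6.3
tcp_pos: [0.6306, -0.0657, 0.1159]
eef_rot: [180.0, -0.2, 10.6]
contact_force: [6.3, 1.0, -3.8]
gripper_width: 0.0006
gripper_force: 3.3
```

```bash
python3 -m inch '-0.015 0 0 0 0;0 0 0 0 0;-0.01 0 0 0 0;0 0 0 0 0;0.1 0 0 0 0;0.15 0 0 0 0;0 0 -0.35 0 0;0 0 -0.35 0 0'; python3 - <<'E'
from plant import get_state
print(get_state()['tcp_pos'])
E
python3 -m inch '-0.1 -0.3 -0.1 0 1;-0.15 -0.35 0 0 1;-0.15 -0.35 0 0 1;-0.15 -0.35 0 0 1;-0.15 -0.35 0 0 1;-0.15 -0.2 0 0 1;0 0 0 0 1;0 0 0 0 1'; python3 - <<'E'
from h import *
from plant import *
for n in ("scene","side","wrist"):
    c=capture(n);pickle.dump(c,open(n+'3.pkl','wb'))
    if n!="wrist":
        p=proj(c,(.625,-.03,.1)).astype(int);cv2.imwrite(f'pics/t_{n}.png',cv2.resize(c['color'][p[1]-30:p[1]+30,p[0]-40:p[0]+40],(400,300),interpolation=cv2.INTER_CUBIC))
    else: w=cv2.resize(c['color'],(400,300))
cv2.imwrite('pics/l3.png',np.vstack([np.hstack([cv2.imread('pics/t_scene.png'),cv2.imread('pics/t_side.png')]),np.hstack([w,w])]))
E
```

```text
time_s: 7.3
tcp_pos: [0.6613, -0.0603, 0.2206]
eef_rot: [180.0, 0.3, 10.6]
contact_force: [1.2, -0.3, 0.4]
gripper_width: 0.0001
gripper_force: 0.0
[ 0.66132044 -0.06027023  0.22056994]
time_s: 8.3
tcp_pos: [0.4843, 0.1965, 0.2356]
eef_rot: [180.0, 0.0, 10.6]
contact_force: [1.2, 0.6, -0.6]
gripper_width: 0.0748
gripper_force: 0.0
```

View pics/l3.png

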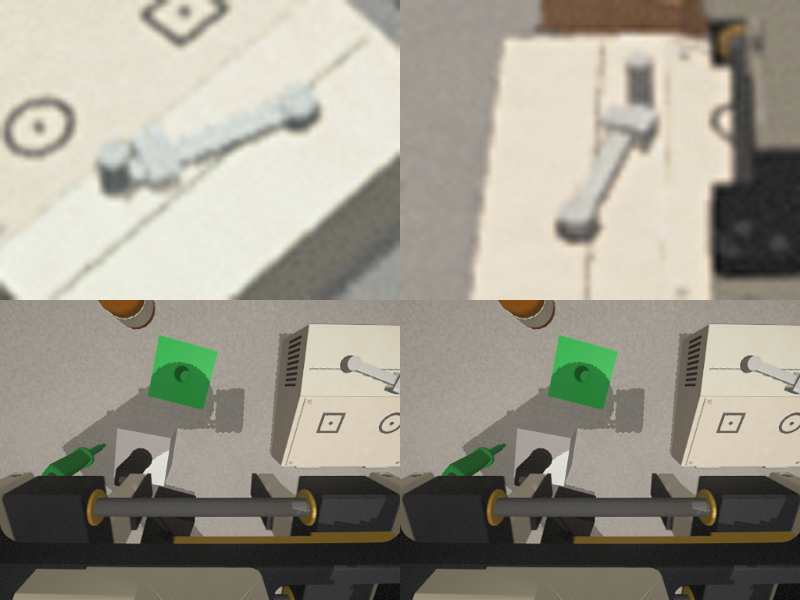

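The top crops show the latch fully home, with the arm inside the catch bracket and the knob just beyond it. The wrist view shows the black probe in the stand partly hidden by the fingers, so I'll back off to see its top and yaw.

```bash
python3 -m inch '-0.24 -0.18 0 0 1;-0.24 -0.18 0 0 1;-0.23 -0.18 0 0 1;0 0 0 0 1;0 0 0 0 1;0 0 0 0 1;0 0 0 0 1;0 0 0 0 1'; python3 - <<'E'
from h import *
from plant import *
c=capture('wrist');pickle.dump(c,open('wrist4.pkl','wb'))
print(get_state()['tcp_pos'],proj(c,(.44,.281,.17)),proj(c,(.44,.281,.09)))
p=proj(c,(.44,.281,.14)).astype(int)
x0=max(p[0]-100,0);y0=max(p[1]-75,0);print(x0,y0)
cv2.imwrite('pics/w4.png',cv2.resize(c['color'][y0:y0+150,x0:x0+200],(800,600),interpolation=cv2.INTER_CUBIC))
E
```

```text
time_s: 9.45
tcp_pos: [0.3652, 0.2564, 0.2354]
eef_rot: [180.0, 0.0, 10.5]
contact_force: [-0.6, 0.2, 0.1]
gripper_width: 0.0877
gripper_force: 0.0
[0.36512674 0.25648416 0.23542518] [243.07257663 110.09662124] [246.94870922 110.23629351]
144 35
```

View pics/w4.png

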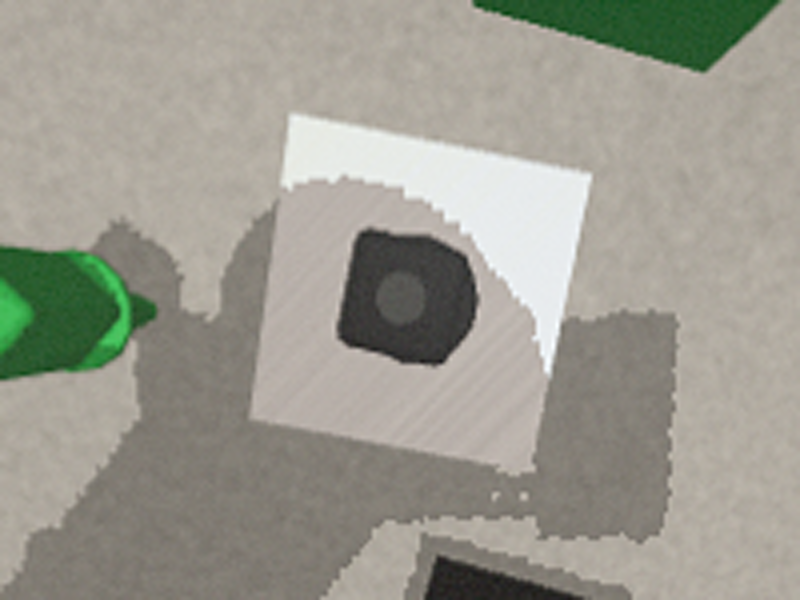

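The crop looks almost straight down on the probe. The button is at crop (401,297), and the handle's left edge runs from (360,232) to (340,340). The green look-alike is at the left, with clearance. I'll fit the handle edges for the yaw.

```bash
python3 - <<'E'
from h import *
c=pickle.load(open('wrist4.pkl','rb'));a=pickle.load(open('scene.pkl','rb'))
B=onz(c,(144+401/4,35+297/4),.170);print('button',B)
g=c['color'].max(2);m=(cv2.resize(g[35:185,144:344],(800,600),interpolation=cv2.INTER_CUBIC)<85)
L=[];Bo=[]
for r in range(252,330,4):
    xs=np.where(m[r,300:500])[0];L.append((300+xs[0],r))
for x in range(355,405,4):
    ys=np.where(m[200:400,x])[0];Bo.append((x,200+ys[-1]))
def w(p):return onz(c,(144+p[0]/4,35+p[1]/4),.166)[:2]
for n,P in(('left',L),('bot',Bo)):
    W=np.array([w(p) for p in P]);v=np.linalg.svd(W-W.mean(0))[2][0];print(n,np.degrees(np.arctan2(v[1],v[0]))%90,W.mean(0))
print('stand', [onz(c,(144+x/4,35+y/4),.09)[:2] for x,y in((290,113),(592,174),(535,470),(250,418))])
E
```

```text
button [0.44080682 0.28019    0.17      ]
left 87.15297720806609 [0.4401005  0.29140066]
bot 82.99567151652771 [0.42925607 0.28296579]
stand [array([0.48028235, 0.32000713]), array([0.4801738 , 0.24009632]), array([0.40127297, 0.23895415]), array([0.40097255, 0.31991578])]
```

```bash
python3 -m inch '0 0 0 0.0195 0.65;0 0 0 0.0195 0.65;0.25 -0.094 0 0 0.65;0.245 -0.094 0 0 0.65;0 0 0 0 0.65;0 0 0 0 0.65;0 0 0.2 0 0.65;0 0 0 0 0.65' 25; python3 - <<'E'
from plant import get_state
s=get_state();print(s['tcp_pos'],s['eef_rot'])
E
```

```text
time_s: 10.5
tcp_pos: [0.439, 0.2792, 0.2042]
eef_rot: [179.9, 0.1, -3.4]
contact_force: [0.2, -0.5, 0.9]
gripper_width: 0.0572
gripper_force: 0.0
[0.43897946 0.27923378 0.20421377] [ 1.79852410e+02  1.38604647e-01 -3.43102999e+00]
```

```bash
python3 -m inch '0.013 -0.006 0 0 0.65;0 0 0.2 0 0.65;0 0 0.2 0 0.65;0 0 0.155 0 0.65;0 0 0 0 0;0 0 0 0 0;0 0 0 0 0;0 0 0 0 0' 25;python3 -m inch '0 0 -0.09 0 0;0 0 -0.09 0 0;0 0 -0.09 0 0;0 0 0 0 0;0 0 0 0 0;0 0 0 0 0;0 0 0 0 0;0 0 0 0 0'
```

```text
time_s: 11.5
tcp_pos: [0.443, 0.2817, 0.1233]
eef_rot: [-179.9, -0.1, -3.4]
contact_force: [0.9, 1.1, 2.2]
gripper_width: 0.0241
gripper_force: 25.0
time_s: 12.5
tcp_pos: [0.4426, 0.2812, 0.1625]
eef_rot: [180.0, 0.0, -3.4]
contact_force: [0.1, -0.3, -1.7]
gripper_width: 0.0238
gripper_force: 25.0
```

```bash
python3 -m inch '0 0 0 0 0;0 0 0 0 0;-0.04 0 0 0 0;-0.04 0 0 0 0;-0.04 0 0 0 0;-0.04 0 0 0 0;-0.04 0 0 0 0;0 0 0 0 0' 8; python3 - <<'E'
from h import *
from plant import *
for n in ("scene","side"):
    c=capture(n);pickle.dump(c,open(n+'5.pkl','wb'))
    p=proj(c,(.42,.28,.13)).astype(int);cv2.imwrite(f'pics/t_{n}.png',cv2.resize(c['color'][max(p[1]-45,0):p[1]+45,p[0]-60:p[0]+60],(400,300),interpolation=cv2.INTER_CUBIC))
cv2.imwrite('pics/l5.png',np.hstack([cv2.imread('pics/t_scene.png'),cv2.imread('pics/t_side.png')]))
E
```

```text
time_s: 13.5
tcp_pos: [0.4121, 0.2831, 0.1629]
eef_rot: [-180.0, 0.0, -3.4]
contact_force: [0.2, -0.8, -0.8]
gripper_width: 0.024
gripper_force: 8.0
```

View pics/l5.png

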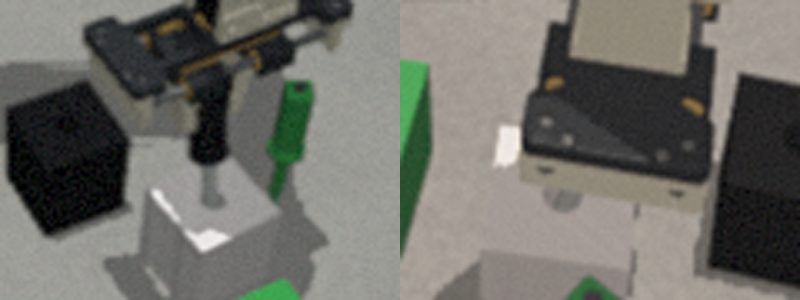

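The scene crop shows the barrel still in the hole and the handle held, leaning back toward the robot. The side view is blocked by the gripper. I'll go a little further, grip hard, lift and measure the tilt in the open.

```bash
python3 -m inch '-0.02 0 0 0 0;-0.013 0 0 0 0;0 0 0 0 0;0 0 0 0 0;0 0 0 0 0;0 0 0 0 0;0 0 0 0 0;0 0 0 0 0' 8; python3 -m inch '0 0 0 0 0;0 0 0 0 0;0 0 0 0 0;0.025 0 -0.1 0 0;0.025 0 -0.1 0 0;0 0 -0.3 0 0;0 0 -0.3 0 0;0 0 0 0 0' 45
```

```text
time_s: 14.6
tcp_pos: [0.4078, 0.2834, 0.1628]
eef_rot: [180.0, -0.0, -3.4]
contact_force: [0.7, -0.0, -1.0]
gripper_width: 0.0237
gripper_force: 8.0
time_s: 15.6
tcp_pos: [0.4172, 0.2843, 0.2881]
eef_rot: [-179.6, -0.3, -3.4]
contact_force: [0.4, 0.6, -2.0]
gripper_width: 0.0238
gripper_force: 45.0
```

```bash
python3 -m inch '0 0 0 -0.0195 0;0 0 0 -0.0195 0;0.02 0.3 0 0 0;0.02 0.37 0 0 0;0.02 0.37 0 0 0;0.02 0.37 0 0 0;0.02 0.37 0 0 0;0.02 0.37 0 0 0' ; python3 -m inch '0.01 0.3 0 0 0;0 0.14 0.1 0 0;0 0 0.1 0 0;0 0 0 0 0;0 0 0 0 0;0 0 0 0 0;0 0 0 0 0;0 0 0 0 0'; python3 - <<'E'
from h import *
from plant import *
s=get_state();t=s['tcp_pos'];print(t,s['eef_rot'],s['contact_force'],s['moment'])
for n in ("scene","side"):
    c=capture(n);pickle.dump(c,open(n+'6.pkl','wb'))
    p=proj(c,t+[0.02,0,-.06]).astype(int);print(p);p0=max(p[1]-45,0),max(p[0]-60,0);print(n,p0);cv2.imwrite(f'pics/t_{n}.png',cv2.resize(c['color'][p0[0]:p0[0]+90,p0[1]:p0[1]+120],(800,600),interpolation=cv2.INTER_CUBIC))
cv2.imwrite('pics/l6.png',cv2.resize(np.vstack([cv2.imread('pics/t_scene.png'),cv2.imread('pics/t_side.png')]),(400,600)))
E
```

```text
time_s: 16.6
tcp_pos: [0.4924, -0.0328, 0.2832]
eef_rot: [180.0, -0.0, 10.6]
contact_force: [1.5, 0.0, -1.4]
gripper_width: 0.0237
gripper_force: 45.0
time_s: 17.6
tcp_pos: [0.5059, -0.0952, 0.2531]
eef_rot: [180.0, -0.0, 10.6]
contact_force: [-0.1, -0.2, -0.8]
gripper_width: 0.0238
gripper_force: 45.0
[ 0.50594929 -0.09517234  0.25309282] [ 1.79996936e+02 -2.78305003e-02  1.06219421e+01] [-0.10803543 -0.22392145 -0.75904591] [-0.0870706  -0.00802402 -0.03112607]
[208 196]
scene (np.int64(151), np.int64(148))
[256 145]
side (np.int64(100), np.int64(196))
```

View pics/l6.png

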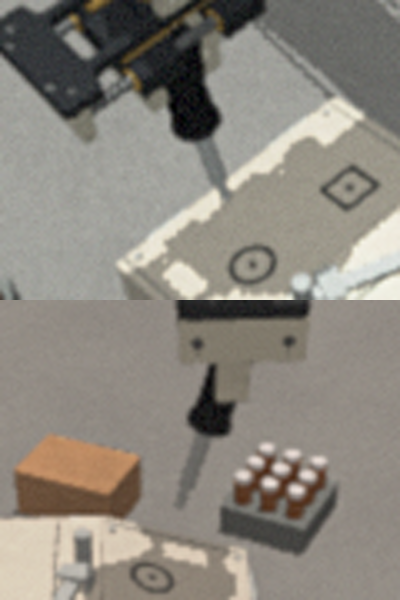

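The crops show the probe held and leaning toward the robot over the cover. The tip is at about (225,193) in the scene crop and (180,507) in the side crop. I'll fit the barrel axis in both views by differencing against the first pictures.

```bash
cat > ax.py <<'E'
from h import *
def axis(n,i,p,q):  # p,q rough barrel ends (full-image px); returns fitted line pts, plane normal, tip profile
    c=pickle.load(open(f'{n}{i}.pkl','rb'));r=pickle.load(open(f'{n}.pkl','rb'))
    d=np.abs(c['color'].astype(float)-r['color']).sum(2);d=cv2.GaussianBlur(d,(3,3),0)
    p,q=np.array(p,float),np.array(q,float);L=np.linalg.norm(q-p);e=(q-p)/L
    for _ in range(3):
        nn=np.array([-e[1],e[0]]);pts=[];pr=[]
        ss=np.arange(0,L+5,.5);k=np.arange(-6,6.1,.5)
        for s in ss:
            w=np.array([cv2.getRectSubPix(d.astype(np.float32),(1,1),tuple(map(float,p+e*s+nn*t)))[0,0] for t in k])
            pr.append(w.max())
            w=np.clip(w-.4*w.max(),0,None)
            if 0<=s<=L-3: pts.append(p+e*s+nn*(w*k).sum()/w.sum())
        pts=np.array(pts);m=np.median(pts,0);v=np.linalg.svd(pts-pts.mean(0))[2][0];v*=np.sign(v@e)
        a=pts.mean(0);p=a+v*((p-a)@v);e=v
    print(n,'resid',np.std((pts-a)@np.array([-v[1],v[0]])),'profile',np.round(pr[-24:]).astype(int))
    o,d1=ray(c,p);_,d2=ray(c,p+e*L);N=np.cross(d1,d2)
    return c,N/np.linalg.norm(N),o,p,e,L
E
python3 - <<'E'
from ax import *
f=10/3
A=axis('scene',6,(148+203/f,151+143/f),(148+225/f,151+193/f));B=axis('side',6,(196+202/f,100+133/f),(196+180/f,100+207/f))
u=np.cross(A[1],B[1]);u/=np.linalg.norm(u);u*=np.sign(u[2])
y=np.radians(10.6);xo=np.array([np.cos(y),np.sin(y),0]);yo=np.array([-np.sin(y),np.cos(y),0])
print('tilt to front',np.degrees(np.arctan2(-u@xo,u[2])),'side',np.degrees(np.arctan2(u@yo,u[2])),u)
for C,T in ((A,B),(B,A)):
    o,d=ray(C[0],C[3]+C[4]*C[5]);s=-(T[1]@(o-T[2]))/(T[1]@d);print('tip',o+d*s)
E
```

```text
scene resid 0.10611202904652725 profile [122 123 126 127 136 145 167 195 209 230 235 246 258 257 255 251 243 232
 221 212 206 201 198 199]
side resid 0.10474735216476024 profile [80 76 73 70 70 71 73 75 75 72 65 58 50 37 28 22 19 20 21 21 22 22 23 24]
tilt to front 16.7712536040718 side -0.5333001520130036 [-0.28197682 -0.06183708  0.95742637]
tip [ 0.54044664 -0.08923527  0.15454385]
tip [ 0.54239542 -0.08880791  0.14792695]
```

Tilt is 16.8° to the front and 0.5° sideways, so nearly square. I'll approach to about 20 mm above the dot and measure again.

```bash
python3 -m inch '0.026 0 0.08 0 0;0.026 0 0.08 0 0;0.026 0 0.08 0 0;0.026 0 0.085 0 0;0 0 0 0 0;0 0 0 0 0;0 0 0 0 0;0 0 0 0 0'; python3 - <<'E'
from ax import *
from plant import *
s=get_state();t=s['tcp_pos'];print(t)
for n in ("scene","side"): pickle.dump(capture(n),open(n+'7.pkl','wb'))
T=t+[.5418-.5059,-.0889+.0952,.1495-.2531];u=np.array([-.282,-.062,.957])
r=np.array([.5629,-.0847,.0811]);print('expected tip',T,'ring-tip',r-T)
cs=[pickle.load(open(n+'7.pkl','rb')) for n in("scene","side")]
A,B=[axis(n,7,proj(c,T+u*.062),proj(c,T)) for n,c in zip(("scene","side"),cs)]
v=np.cross(A[1],B[1]);v/=np.linalg.norm(v);v*=np.sign(v[2]);print(v,np.degrees(np.arctan2(-v@[.983,.184,0],v[2])),np.degrees(np.arctan2(v@[-.184,.983,0],v[2])))
I=[]
for c in cs:
    p=proj(c,(T+r)/2).astype(int);I.append(cv2.resize(c['color'][p[1]-30:p[1]+30,p[0]-40:p[0]+40],(400,300),interpolation=cv2.INTER_CUBIC));print(p-[40,30],proj(c,T),proj(c,r))
cv2.imwrite('pics/l7.png',np.hstack(I))
E
```

```text
time_s: 18.7
tcp_pos: [0.5213, -0.0925, 0.2046]
eef_rot: [180.0, -0.1, 10.6]
contact_force: [-0.4, 0.1, -0.7]
gripper_width: 0.0238
gripper_force: 45.0
[ 0.52133404 -0.0925362   0.20455868]
expected tip [ 0.55723404 -0.0862362   0.10095868] ring-tip [ 0.00566596  0.0015362  -0.01985868]
scene resid 0.5714869939862924 profile [290 288 284 282 280 279 280 281 282 279 274 254 231 199 195 194 187 182
 177 185 191 192 194 195]
side resid 0.7931384490113969 profile [212 220 225 221 221 216 204 197 200 211 224 223 231 224 216 202 184 180
 179 179 177 172 168 161]
[-0.3267194  -0.0496046   0.94381874] 19.28765894901028 0.6892900543869338
[182 197] [221.53273341 224.83348669] [223.77937017 230.13821596]
[202 149] [243.48109768 176.65964705] [241.37797624 182.77455395]
```

View pics/l7.png

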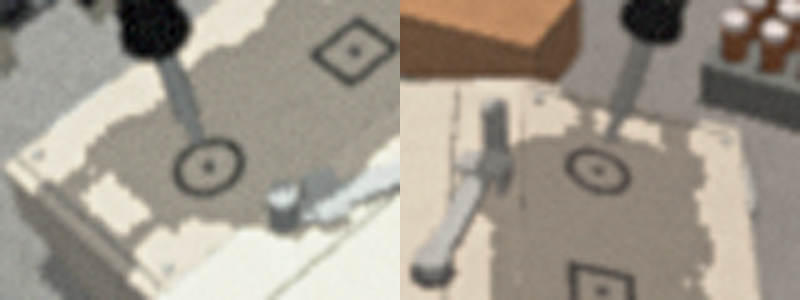

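The tip is at (200,137) in the scene crop and (211,137) in the right crop, both within 1 px of prediction and in line with the ring dot at (208,166) and (198,170). I'll take a force baseline, then advance along the axis.

```bash
cat > avg.py <<'E'
from h import *
from plant import *
def avg(n=14):
    F=[];T=[];M=[]
    for _ in range(n):
        capture("side");s=get_state();F.append(s['contact_force']);T.append(s['tcp_pos'])
    F=np.array(F);np.set_printoptions(precision=4,suppress=True);print(s['time_s'],'F',F.mean(0),'se',F.std(0)/n**.5,'tcp',np.mean(T,0))
avg()
E
python3 avg.py; python3 -m inch '0.009 0 0.027 0 0;0.008 0 0.027 0 0;0.008 0 0.027 0 0;0.008 0 0.027 0 0;0 0 0 0 0;0 0 0 0 0;0 0 0 0 0;0 0 0 0 0' >/dev/null; python3 avg.py;  python3 -m inch '0.004 0 0.0128 0 0;0 0 0 0 0;0.002 0 0.0064 0 0;0.002 0 0.0064 0 0;0 0 0 0 0;0 0 0 0 0;0 0 0 0 0;0 0 0 0 0' >/dev/null; python3 avg.py
```

```text
19.5 F [-0.0066  0.1803 -1.7752] se [0.1083 0.1518 0.1245] tcp [ 0.5212 -0.0925  0.2041]
21.2 F [-0.1601 -0.1752 -1.6724] se [0.1598 0.0956 0.1061] tcp [ 0.5261 -0.0916  0.1879]
22.9 F [-0.1986 -0.1561 -0.6542] se [0.123  0.1382 0.1312] tcp [ 0.5272 -0.0914  0.184 ]
```

```bash
python3 -m inch '0.003 0 0.01 0 0;0.003 0 0.01 0 0;0.003 0 0.009 0 0;0 0 0 0 0;0 0 0 0 0;0 0 0 0 0;0 0 0 0 0;0 0 0 0 0' >/dev/null; python3 avg.py; python3 - <<'E'
from h import *
from plant import *
I=[]
for n in("scene","side"):
    c=capture(n);pickle.dump(c,open(n+'8.pkl','wb'));p=proj(c,(.56,-.086,.1)).astype(int);print(p-[40,30],proj(c,(.5629,-.0847,.0811)));I.append(cv2.resize(c['color'][p[1]-30:p[1]+30,p[0]-40:p[0]+40],(400,300),interpolation=cv2.INTER_CUBIC))
cv2.imwrite('pics/l8.png',np.hstack(I))
E
```

```text
24.6 F [-0.6438 -0.1976  0.9527] se [0.1068 0.1442 0.1029] tcp [ 0.5286 -0.0912  0.1797]
[182 195] [223.77937017 230.13821596]
[202 146] [241.37797624 182.77455395]
```

View pics/l8.png

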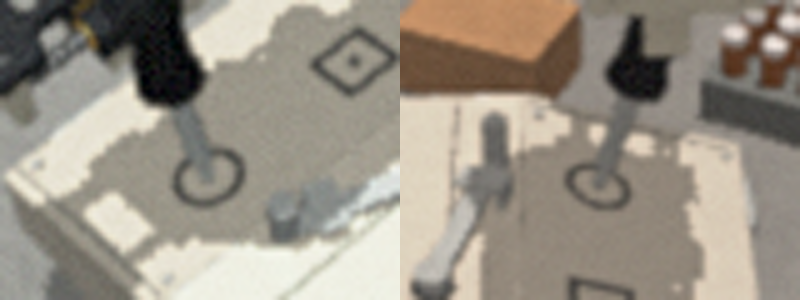

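The tip sits on the ring's centre in both views: (208,180) against the ring centre (209,177), and (200,187) against (198,186). The pressing force is about 2.8 N, which is half travel, and the latch is still home. Handing in.

```bash
python3 -c "
from plant import close_job
print(close_job())"
```

```text
the job is handed in; nothing more can be done
None
```

The job is handed in: the latch is fully home in its catch, and the probe is held on the ring mark's dot, within about 1° of square by camera and pressed at about 2.8 N (roughly half the tip's travel), finished at about 25 s.

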